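# Hold the spring clip open over the record card

### The job

Squeeze the handles of the steel spring clip that sits on the top edge of the pegboard, lift it off, and bring it to the card rack. Lower it between the cards so that its gaping jaws stand around the top edge of the wide card, near the middle of that edge: one jaw on each side, the jaw tips a good centimetre below the edge, and no part of the clip touching any card. Finish still squeezing and holding the clip there, upright and wide open, so that I can slip a sheet in beside the card; do not knock the cards, and leave the jar, brush, sticks and scoop where they are.

Things in the scene. Friction and masses are not known exactly. Their poses are not given: they have to be found in the camera images.
- clip_grip (a point): Point midway between the clip's two rolled handle ends, 62 mm above its pin; axes x = way the handles close and jaws part, y = along the pin, z = up. The handle ends are round bars 9 mm thick, 32 mm long along y; outer sides 58 mm apart when parked, 41 mm at clip_jaw 0.20, 28 mm at the stop. Squeezing them along x opens the jaws, both halves equally: about 5 N to start, 9 N fully open; let go, it shuts.
- clip: Bare sheet-steel spring clip, about 115 mm tall, 36 mm wide (y), 120 g, loose, parked upright on the pegboard's top edge: jaws down, handles up, its 12 mm thick pin coil resting on the edge. Origin on the pin, axes as clip_grip. Lip centres are 45 mm below the pin, lowest part of the jaws 49 mm below. Pressed down on the board while it is squeezed open, it leans over in the fingers.
- clip_jaw (a joint): Opening angle of each half of the clip in rad: 0 = lips shut, about 0.068 parked on the board (6 mm between the lips), 0.14 = 12 mm, 0.20 = 18 mm, 0.25 = 22 mm, 0.30 = fully open stop (26 mm between the lips, 42 mm over the outsides of the lips).
- lip_a (a point): Middle of the inner face of one rolled lip (round, 8 mm thick, 36 mm long along the clip's y), 45 mm below the pin; on the +x side of the clip.
- lip_b (a point): The same on the other lip, on the -x side of the clip.
- pegboard: Low upright beech pegboard, 330 mm wide (along its y), panel 6 mm thick (along its x), 170 mm tall; steel hooks on its +x face reach out 30 mm, all lower than 130 mm. Origin under its centre, on the bench. Fixed.
- wide_card: The wide record card: stiff off-white board 124 mm wide (along its y), 3 mm thick (along its x), 110 mm tall, standing fixed in one of the rack's three slots, any of them. Origin at the middle of its lower edge, 10 mm above the bench; its top edge is at 120 mm above the bench.
- wide_card_edge (a point): Middle of the wide card's top edge, 110 mm above the card's origin; same axes.
- narrow_card1: A narrow card, 80 mm wide, as thick and as tall as the wide one, parallel to it in another slot. Slots are 30 mm apart, so a neighbour's face is 27 mm from the wide card's face. Fixed.
- narrow_card2: The other narrow card, same size, in the remaining slot.
- rack: Beech card rack, 112 mm (x, across the cards) by 150 mm (y) by 29 mm tall, with three slots across x. Origin under its centre. Fixed.
- jar: Bystander: glass feeding jar with clamp lid, 92 mm across, 150 mm tall; origin under its centre.
- brush: Bystander: red hand brush lying bristles down, 250 mm long along its x, 42 mm wide, 57 mm tall; origin under its middle.
- willow: Bystander: tied willow stick bundle lying along its x, 300 mm long, 48 mm thick; origin under its middle.
- scoop: Bystander: steel scoop, 210 mm long along its x, 68 mm wide, 36 mm tall; origin under the back of its pan.

How it is judged (in metres and radians):
On the way:
1. the clip is squeezed open and lifted clear above the pegboard (value of joint clip_jaw above 0.09 rad and z of each of lip_a, lip_b in the frame of pegboard above 0.18 m and contact force between clip and the fingers above 1 N and contact force between clip and pegboard below 0.1 N), for 0.1 s.
At the end, for the whole second after the job is handed in: Held by fingers (2 N or more), upright and along wide card within 0.2 rad, within 25 mm of its middle, still; lips 12 mm+ apart, one each side (3 mm+ from card mid-plane), centres 5 mm+ below its top edge; clip touching no card, rack or board (under 0.3 N); bystanders within 20 mm (value of joint clip_jaw above 0.135 rad and ((x of lip_a in the frame of wide_card above 0.003 m and x of lip_b in the frame of wide_card below -0.003 m) or (x of lip_b in the frame of wide_card above 0.003 m and x of lip_a in the frame of wide_card below -0.003 m)) and z of each of lip_a, lip_b in the frame of wide_card below 0.105 m and y of clip in the frame of wide_card between -0.025 and 0.025 m and angle between the y axis of clip and the y axis of wide_card, either way round below 0.2 rad and angle between clip's own z axis and vertical below 0.2 rad and contact force between clip and the fingers above 2 N and linear speed of clip below 0.03 m/s and contact force between clip and wide_card below 0.3 N and contact force between clip and rack below 0.3 N and contact force between clip and pegboard below 0.3 N and contact force between clip and narrow_card1 below 0.3 N and contact force between clip and narrow_card2 below 0.3 N and distance of each of jar, brush, willow, scoop from where it was at the start of the episode below 0.02 m); the arm keeps its last pose, push and grip.
It fails at once if a card is knocked (more than 5 N) (contact force between any of wide_card, narrow_card1, narrow_card2 and anything else above 5 N).
It fails at once if the jar, brush, willow bundle or scoop is shifted more than 20 mm (distance of any of jar, brush, willow, scoop from where it was at the start of the episode above 0.02 m).
It also fails if it takes over 45 s, if anything falls off the work surface, if the arm or the gripper's body presses on something with over 40 N, if the wrist force passes 120 N, or if a joint passes its speed limit or range.

### The arm

A 6-joint arm with a two-finger parallel gripper is mounted at the origin on the work surface. World frame = base frame: x ahead of the robot, y to its left, z up, the work surface at z = 0. Lengths are in m, angles in degrees, forces in N, time in s.
With the tool pointing down it reaches from about 0.25 to 0.725 m from the base axis. Payload 9.7 kg.
Tool frame: the origin (TCP) lies at the very end of the fingers, on their centre line; the grasp point (between the pads) lies 19 mm behind it (bot.grip_point_offset is the z of the grasp point in the tool frame, in m); z points along the fingers, x is the direction in which the jaws open and shut, and the axes are right-handed (so a half turn about z gives the same grasp; the last joint's range is limited). The gripper opens to 85 mm and grips with 20 to 120 N. Pads are 22 mm wide; open, the fingers measure 114 mm over their backs; the gripper's body (76 mm by 85 mm) begins 54 mm behind the grasp point. The pads swing forward as they close: fully open they stand 13 mm farther back than shut.
Start: joints at [-69.041, 4.979, 10.078, 95.1, 0, 90], TCP at [0.197, -0.514, 0.231] pointing down, gripper open.
Joint ranges: [-179.16, 179.16], [-48.56, 103.87], [-65.8, 70.77], [-126.05, 130.52], [-82.76, 87.17], [-180, 180]. Speed limits (degrees/s): [127.2, 127.2, 147.25, 180, 180, 180].

### API

Orientations are given as [roll, pitch, yaw] about the fixed x, y, z axes, in that order (R = Rz(yaw) Ry(pitch) Rx(roll)).
In Python, from workcell import get_obs, viewer, job_done, bot gives the robot as it stands.
- The arm moves only by the shell command python3 -m handwheel 'ROWS' [FORCE]. ROWS is JSON, a list of rows, each a list of 5 numbers: the closure, from 0 (fully open) to 1 (shut), then the shift along the world's x, y, z in m, then the turn about the world's z in degrees. A call has 1 to 5 rows; each row is the pose to reach, as a shift and turn from the pose measured when the call began; what a row does not reach only later rows make up. A row lasts 1/10 s, in which the tool goes at most 50 mm and 8.59 degrees, less where a joint would pass 70% of its speed; a pose out of reach is approached as far as the arm can. A call with a gripper value outside its range is refused whole. The fingers move at their own pace and stop on an object; FORCE is the grip in N (left out, the last holds). Time passes only in rows, so rows that repeat a pose let the fingers close. It gives the time, the measured TCP pose, the force and the opening at its end, in the units of the state.
- get_obs(): the state, without advancing time (a new reading comes with each control period).
- viewer.camera(name): name is "side" or "top"; returns a dict with "color" (384x512x3 uint8, blue, green, red), "K" (3x3 intrinsics, pixels), "dist_coeffs" ([k1, k2, p1, p2, k3] as OpenCV has them; the pictures are not rectified), "origin" and "orientation" of the camera in the world. Camera axes: x right, y down, z forward; pixel columns grow to the right and rows downward; lengths in m; the calibration is good to about 2 mm. A picture is of the moment at which its call begins. There is no depth.
- job_done(): hands the job in, once; it reports no verdict.
The state is a dict: "time": time; "q": joint angles; "qd": joint speeds; "joint_efforts": joint torques, N m; "ee_pos": TCP position; "tcp_rot": TCP orientation; "wrist_force": force on the tool from outside, world axes, zero at the start; "torque": the same for the moment, N m; "opening": finger opening in m.
Only numpy, scipy, OpenCV 4.12 (cv2) and the standard library are available. Lean on these libraries where they do the work, as an engineer would, in place of code of your own. Each camera call takes 0.05 s, during which the arm holds its last target.

## Working session

There is one attempt and no reset: what is moved stays moved. The work goes in short steps, Python scripts to look and compute and a shell command to move; the robot and the scene stay as the last step left them, time stands still between calls to the robot, and variables do not carry over. Pictures are saved under pics/ and viewed, and the job is handed in when it is done.

```bash
ls; mkdir -p pics
python3 - <<'E'
from workcell import get_obs, viewer, job_done, bot
import cv2
print(get_obs())
for n in ("side","top"):
    c=viewer.camera(n); cv2.imwrite(f"pics/{n}0.png",c["color"])
    print(n,c["K"],c["dist_coeffs"],c["origin"],c["orientation"])
print(bot.grip_point_offset)
E
```

```text
pics
{'time': 0.0, 'q': array([-6.90420153e+01,  5.01170526e+00,  1.00334005e+01,  9.50995814e+01,
        5.17416242e-05,  9.00038094e+01]), 'qd': array([ 0.00364078, -0.08481829, -0.03333789, -0.01331454,  0.02319473,
        0.11309854]), 'joint_efforts': array([ 3.64684231e-03, -5.20386600e+01,  4.64808333e+01,  1.62866019e-02,
        1.98004250e-04,  1.29292511e-05]), 'ee_pos': array([ 0.19664189, -0.51339386,  0.23056783]), 'tcp_rot': array([-1.79999953e+02,  7.78862259e-02, -6.90458247e+01]), 'wrist_force': array([ 0.41398226, -0.31896172,  0.37367476]), 'torque': array([ 0.04197411, -0.05266132, -0.00719356]), 'opening': 0.08574893340448907}
side [[415.88342783   0.         261.56367145]
 [  0.         415.88342783 192.82737415]
 [  0.           0.           1.        ]] [-0.10891637  0.          0.          0.          0.        ] [-0.11629516  0.6540758   0.84104817] [-124.67282437    0.38702223 -134.57294792]
top [[380.0044071    0.         255.64327696]
 [  0.         380.0044071  188.33444838]
 [  0.           0.           1.        ]] [-0.11798361  0.          0.          0.          0.        ] [ 0.44513539 -0.0293673   1.09307422] [-173.170337     -0.4575831   -88.80779014]
-0.0187
```

View pics/side0.png

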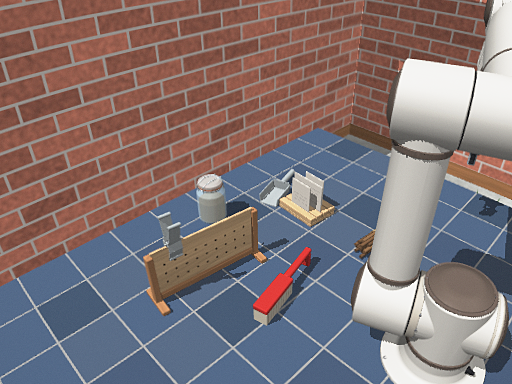

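View pics/top0.png

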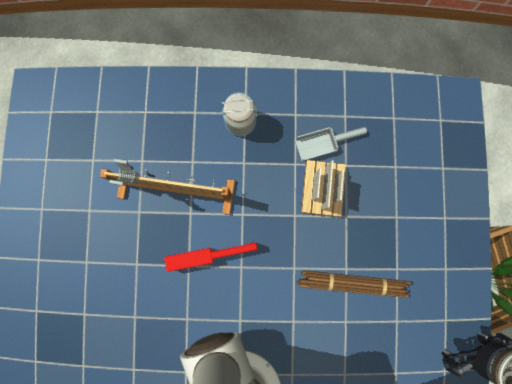

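The side view shows the clip at the far-left end of the pegboard (about 172,235) and the rack with cards at (308,195). The top view has the clip at (126,170) and the rack at (325,190). I'll zoom in next.

```bash
cat > h.py <<'E'
import numpy as np, cv2
from scipy.spatial.transform import Rotation as R
from workcell import get_obs, viewer, bot
def cam(n): return viewer.camera(n)
def proj(c,P):
    Rw=R.from_euler('xyz',c["orientation"],degrees=True).as_matrix()
    rv,_=cv2.Rodrigues(Rw.T); t=-Rw.T@np.array(c["origin"])
    return cv2.projectPoints(np.atleast_2d(np.array(P,float)),rv,t,np.array(c["K"]),np.array(c["dist_coeffs"]))[0].reshape(-1,2)
def ray(c,uv):
    Rw=R.from_euler('xyz',c["orientation"],degrees=True).as_matrix()
    p=cv2.undistortPoints(np.array(uv,float).reshape(-1,1,2),np.array(c["K"]),np.array(c["dist_coeffs"])).reshape(-1,2)
    return np.c_[p,np.ones(len(p))]@Rw.T
def atz(c,uv,z):
    d=ray(c,uv); o=np.array(c["origin"]); z=np.broadcast_to(z,len(d))
    return o+d*((z-o[2])/d[:,2])[:,None]
def crop(c,x0,y0,w,h,s,name,pts=None,grid=10):
    im=cv2.resize(c["color"][y0:y0+h,x0:x0+w],None,fx=s,fy=s,interpolation=cv2.INTER_CUBIC)
    if pts is not None:
        for u,v in pts: cv2.drawMarker(im,(int((u-x0+.5)*s),int((v-y0+.5)*s)),(0,255,0),cv2.MARKER_CROSS,8,1)
    for u in range(-(-x0//grid)*grid,x0+w,grid):
        cv2.line(im,(int((u-x0+.5)*s),0),(int((u-x0+.5)*s),6),(0,255,255),1); cv2.putText(im,str(u),(int((u-x0+.5)*s),16),0,.35,(0,255,255),1)
    for v in range(-(-y0//grid)*grid,y0+h,grid):
        cv2.line(im,(0,int((v-y0+.5)*s)),(6,int((v-y0+.5)*s)),(0,255,255),1); cv2.putText(im,str(v),(8,int((v-y0+.5)*s)+4),0,.35,(0,255,255),1)
    cv2.imwrite("pics/"+name,im)
E
python3 - <<'E'
from h import *
import pickle
t=cam("top");s=cam("side")
pickle.dump((t,s),open("c0.pkl","wb"))
crop(t,95,145,160,80,5,"t_board.png")
crop(t,290,115,100,115,5,"t_rack.png")
crop(s,140,200,140,115,5,"s_board.png")
crop(s,255,160,100,75,7,"s_rack.png")
E
```

```text
(no output)
```

View pics/t_board.png

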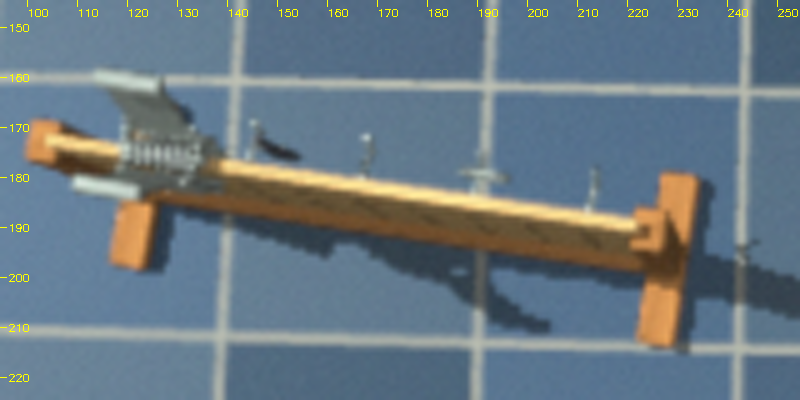

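View pics/t_rack.png

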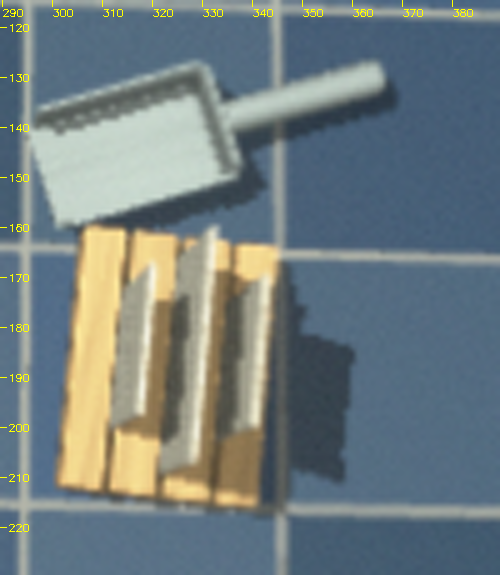

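View pics/s_board.png

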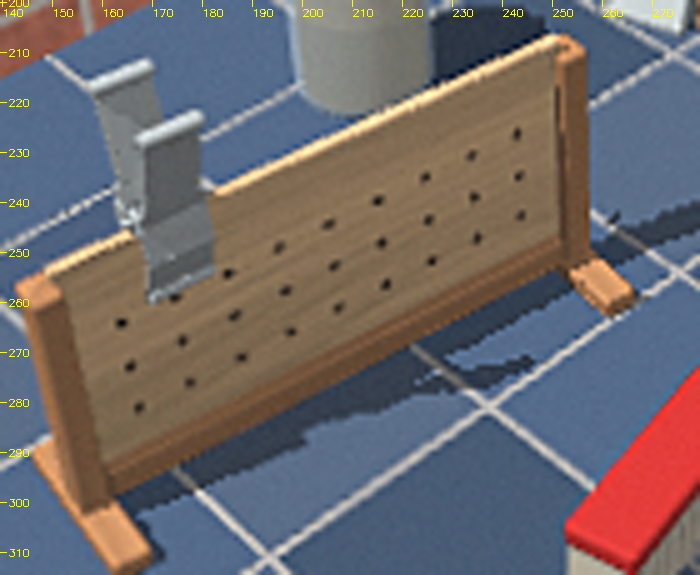

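View pics/s_rack.png

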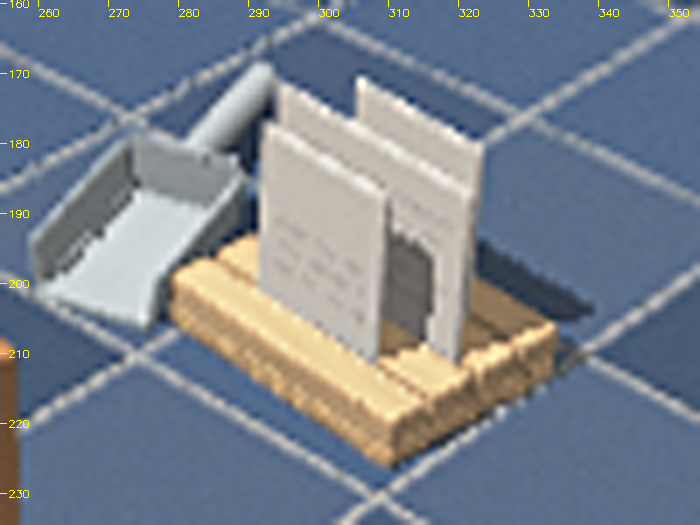

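The wide card is the middle one. In the top view its top edge runs from (331,160) to (327.5,207). The clip's handle bars run (113.5,158.5)-(126.5,161.5) and (109,181)-(122,184). I'll triangulate these.

Run:
```python
from h import *
import pickle
t,s=pickle.load(open("c0.pkl","rb"))
np.set_printoptions(precision=4,suppress=True)
def tri(ut,us):
    A=[];b=[]
    for c,u in((t,ut),(s,us)):
        d=ray(c,[u])[0];d/=np.linalg.norm(d);M=np.eye(3)-np.outer(d,d);A.append(M);b.append(M@np.array(c["origin"]))
    x=np.linalg.lstsq(np.vstack(A),np.hstack(b),rcond=None)[0]
    return x,[np.linalg.norm(A[i]@x-b[i]) for i in(0,1)]
print("edge",atz(t,[(331,160),(327.5,207)],.12))
print("n1",atz(t,[(318.5,168),(315.5,198)],.12)); print("n2",atz(t,[(341,170),(338.5,200)],.12))
print("tri far/near wide", tri((331,160),(294,171.5)),tri((327.5,207),(321.5,187)))
print("handles top",atz(t,[(113.5,158.5),(126.5,161.5),(109,181),(122,184)],.2425))
print("handles side",atz(s,[(158.5,217),(171,212.5),(167.5,228),(181,222.5)],.2425))
print("boardtop", atz(t,[(103,172.5),(222,190)],.17), tri((103,172.5),(149,254)))
print("side edges",atz(s,[(149,254.5),(249,208)],.17))
print("rack",atz(t,[(305,160),(344,164),(300,212),(341,216)],.029))
```

```text
edge [[ 0.6409 -0.2306  0.12  ]
 [ 0.5174 -0.221   0.12  ]]
n1 [[ 0.6188 -0.1975  0.12  ]
 [ 0.5401 -0.1898  0.12  ]]
n2 [[ 0.615  -0.2569  0.12  ]
 [ 0.5361 -0.2498  0.12  ]]
tri far/near wide (array([ 0.6391, -0.2307,  0.1236]), [np.float64(0.001314871303270041), np.float64(0.0013148713032703077)]) (array([ 0.5161, -0.2206,  0.1254]), [np.float64(0.0010593701931531068), np.float64(0.0010593701931531935)])
handles top [[0.6094 0.2958 0.2425]
 [0.6028 0.2644 0.2425]
 [0.5568 0.3027 0.2425]
 [0.5505 0.2715 0.2425]]
handles side [[0.6037 0.2912 0.2425]
 [0.5973 0.26   0.2425]
 [0.5544 0.2991 0.2425]
 [0.549  0.2653 0.2425]]
boardtop [[0.5874 0.3481 0.17  ]
 [0.5499 0.0477 0.17  ]] (array([0.5854, 0.3452, 0.1724]), [np.float64(0.0023405875452148558), np.float64(0.0023405875452158303)])
side edges [[0.584  0.3438 0.17  ]
 [0.5507 0.0508 0.17  ]]
rack [[ 0.6573 -0.1745  0.029 ]
 [ 0.6485 -0.2871  0.029 ]
 [ 0.5085 -0.1611  0.029 ]
 [ 0.4994 -0.2775  0.029 ]]
```

Measurements agree with the given sizes: the edge is 124 mm long and the board is consistent. The clip grip is at about (0.578, 0.281) with its x axis near -10°. The wide card middle is at (0.579, -0.226), running at -4.5°. I'll move above the clip now and refine there.

```bash
python3 -m handwheel '[[0,0.01,0.03,0.02,4],[0,0.03,0.07,0.04,8],[0,0.05,0.11,0.06,12],[0,0.07,0.15,0.08,16],[0,0.09,0.19,0.09,20]]' 20
```

```text
time: 0.7
ee_pos: [0.2871, -0.322, 0.3224]
tcp_rot: [-180.0, -0.1, -48.9]
wrist_force: [0.3, -0.5, 0.4]
opening: 0.0855
```

```bash
python3 -m handwheel '[[0,0.02,0.04,0,4],[0,0.04,0.08,0,8],[0,0.06,0.12,0,12],[0,0.08,0.16,0,16],[0,0.1,0.2,0,20]]'
```

```text
time: 1.2
ee_pos: [0.3874, -0.1203, 0.3225]
tcp_rot: [-180.0, -0.1, -28.8]
wrist_force: [1.4, -0.9, -0.0]
opening: 0.0855
```

```bash
python3 -m handwheel '[[0,0.02,0.04,0,4],[0,0.04,0.08,0,8],[0,0.06,0.12,0,12],[0,0.08,0.16,0,16],[0,0.1,0.2,0,20]]'
```

```text
time: 1.7
ee_pos: [0.4879, 0.0817, 0.3225]
tcp_rot: [-180.0, -0.1, -8.6]
wrist_force: [1.0, -0.7, 0.3]
opening: 0.0855
```

```bash
python3 -m handwheel '[[0,0.02,0.045,0,0],[0,0.04,0.085,0,-1],[0,0.06,0.13,0,-1],[0,0.08,0.17,-0.01,-1],[0,0.09,0.2,-0.02,-1]]'
```

```text
time: 2.2
ee_pos: [0.5788, 0.2843, 0.301]
tcp_rot: [180.0, -0.1, -9.5]
wrist_force: [0.1, -0.9, -0.7]
opening: 0.0856
```

Run:
```python
from h import *
import pickle
o=get_obs(); t=cam("top");s=cam("side"); pickle.dump((t,s,o),open("c1.pkl","wb"))
print(o["ee_pos"],o["tcp_rot"])
crop(t,85,110,100,95,6,"t1.png"); crop(s,110,120,130,150,5 and 4,"s1.png")
```

```text
[0.57877905 0.28434209 0.30096712] [ 1.79986823e+02 -6.39194933e-02 -9.50565604e+00]
```

View pics/t1.png

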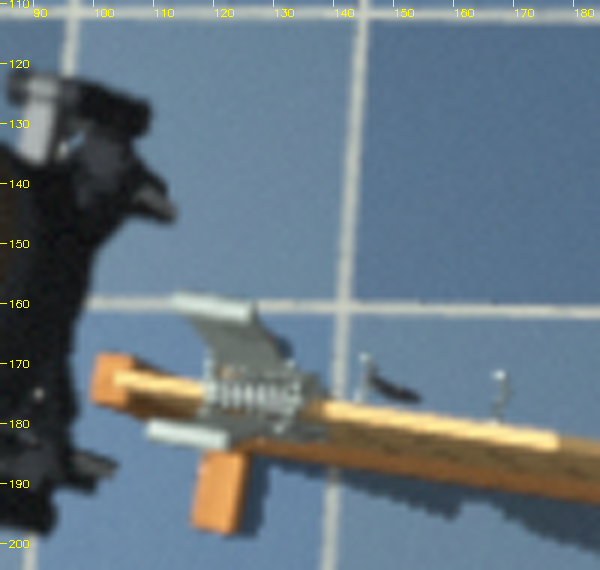

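View pics/s1.png

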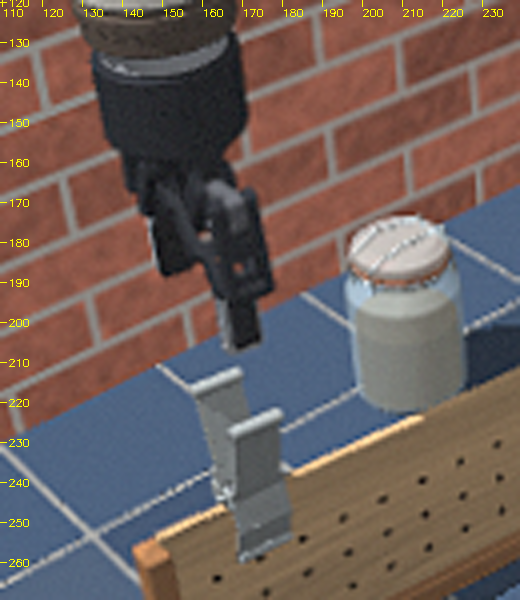

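The top view shows the fingertips at about (112,145) and (101,187), straddling the clip line. The side view shows the near fingertip at (170,207). I'll use the known TCP to check the cameras' calibration bias.

Run:
```python
from h import *
import pickle
np.set_printoptions(precision=4,suppress=True)
t,s,o=pickle.load(open("c1.pkl","rb"))
a=np.radians(-9.5); x=np.array([np.cos(a),np.sin(a),0]);y=np.array([-np.sin(a),np.cos(a),0])
p=o["ee_pos"]; P=[p+sx*x*w+sy*.011*y+np.array([0,0,.013]) for sx in(1,-1) for w in (.0428,.050) for sy in (1,-1)]
pt=proj(t,P);ps=proj(s,P)
print(np.c_[pt,ps])
crop(t,85,110,60,95,8,"t1b.png",pt); crop(s,140,170,60,60,9,"s1b.png",ps)
```

```text
[[105.504  145.8262 150.4708 188.1436]
 [115.217  147.6126 159.3237 185.0358]
 [106.2979 142.5815 149.2634 186.7227]
 [116.0028 144.356  158.0805 183.6447]
 [ 96.1715 184.9717 165.9167 206.2713]
 [105.9654 186.9014 175.2109 202.7695]
 [ 95.3973 188.3069 167.3146 207.9073]
 [105.1967 190.2489 176.6471 204.3688]]
```

View pics/t1b.png

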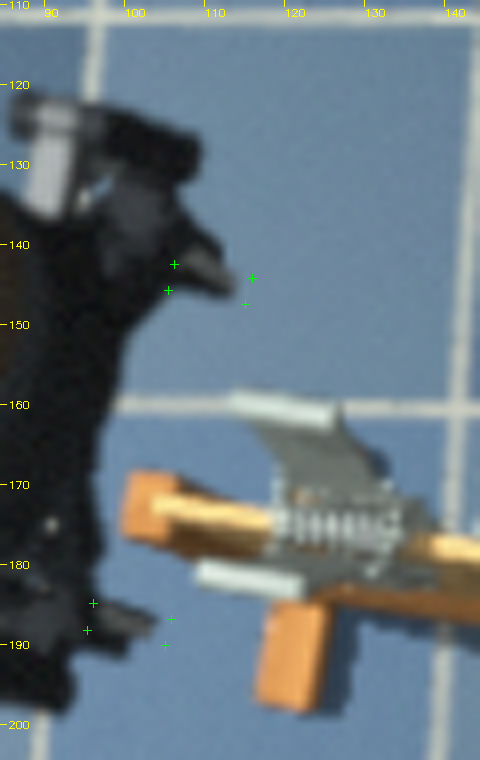

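View pics/s1b.png

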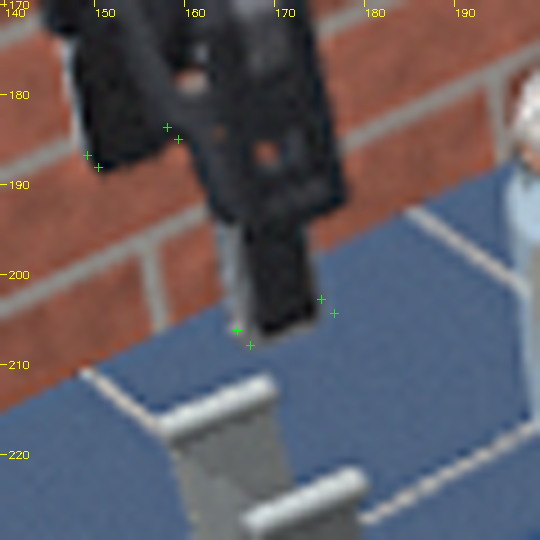

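The calibration biases are only a few mm, and the estimate of the grip centre settles at about (0.5775, 0.281). I'll descend with the gripper open.

```bash
python3 -m handwheel '[[0,-0.001,-0.003,-0.02,0],[0,-0.001,-0.003,-0.04,0],[0,-0.001,-0.003,-0.06,0],[0,-0.001,-0.003,-0.075,0],[0,-0.001,-0.003,-0.085,0]]'
```

```text
time: 2.8
ee_pos: [0.5769, 0.2815, 0.2123]
tcp_rot: [179.8, 0.2, -9.4]
wrist_force: [0.7, -1.2, 0.2]
opening: 0.085
```

Run:
```python
from h import *
import pickle
o=get_obs(); t=cam("top");s=cam("side"); pickle.dump((t,s,o),open("c2.pkl","wb"))
print(o["ee_pos"],o["tcp_rot"],o["wrist_force"])
crop(t,85,130,70,75,8,"t2.png"); crop(s,130,170,80,95,6,"s2.png")
```

```text
[0.57685882 0.28149289 0.21229226] [179.82789461   0.19507744  -9.40842204] [ 0.68467863 -1.24116923  0.16566486]
```

View pics/t2.png

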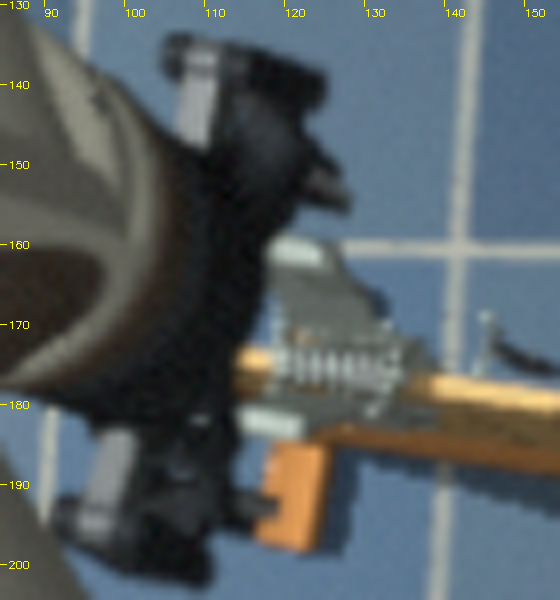

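View pics/s2.png

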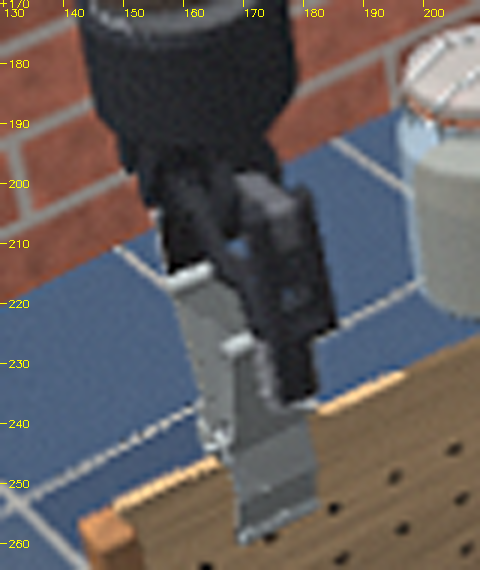

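Run:
```python
from h import *
import pickle
t,s,o=pickle.load(open("c2.pkl","rb"))
a=np.radians(-9.4); x=np.array([np.cos(a),np.sin(a),0]);y=np.array([-np.sin(a),np.cos(a),0])
p=o["ee_pos"]; 
P=[p+sx*x*.0425+sy*.011*y+np.array([0,0,.013]) for sx in(1,-1) for sy in (1,-1)]
p2=p.copy();p2[2]=.2425
P+=[p2+sx*x*.0245+sy*.016*y for sx in(1,-1) for sy in (1,-1)]
pt=proj(t,P);ps=proj(s,P);print(np.c_[pt,ps].round(1))
crop(t,100,145,40,55,14,"t2b.png",pt); crop(s,145,200,45,50,12,"s2b.png",ps)
```

```text
[[120.7 155.3 157.8 218.5]
 [129.6 157.  166.1 215.3]
 [112.6 190.6 172.9 237.4]
 [121.5 192.3 181.6 233.8]
 [114.4 161.  157.8 217.4]
 [127.5 163.4 170.2 212.6]
 [109.6 181.6 166.5 228.2]
 [122.8 184.2 179.2 223.1]]
```

View pics/t2b.png

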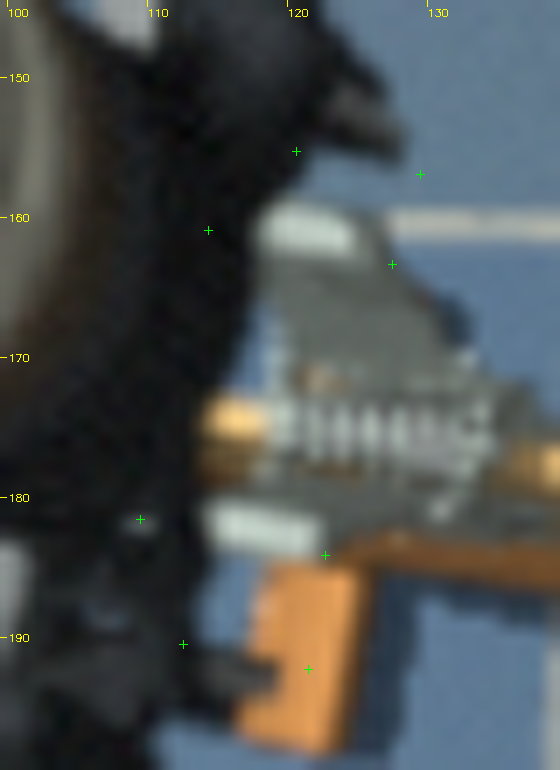

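View pics/s2b.png

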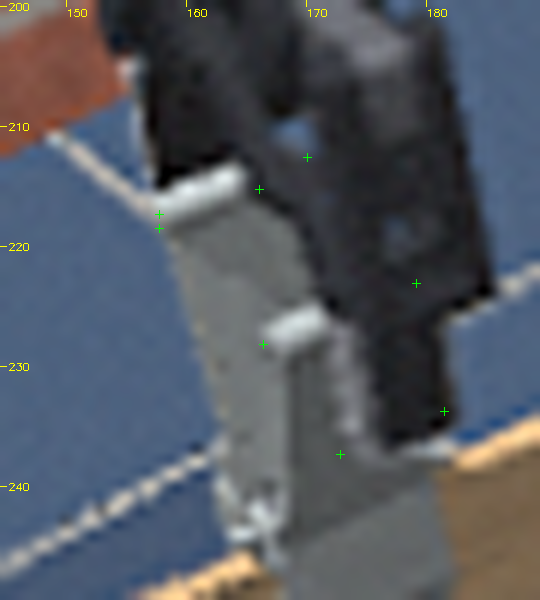

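Comparing the overlays, the gripper is centred to within about 2 mm, with the clip slightly towards +x. I'll nudge +1 mm and close until just short of the bars.

```bash
python3 -m handwheel '[[0.1,0.001,0,0.002,0],[0.2,0.001,0,0.002,0],[0.27,0.001,0,0.002,0],[0.27,0.001,0,0.002,0],[0.27,0.001,0,0.002,0]]' 20
```

```text
time: 3.4
ee_pos: [0.5779, 0.2816, 0.2144]
tcp_rot: [179.8, 0.2, -9.4]
wrist_force: [0.9, -0.5, -0.2]
opening: 0.0623
```

```bash
python3 -m handwheel '[[0.32,0,0,0,0],[0.36,0,0,0.001,0],[0.4,0,0,0.002,0],[0.4,0,0,0.002,0]]' 20
```

```text
time: 3.8
ee_pos: [0.5779, 0.2817, 0.2167]
tcp_rot: [179.8, 0.2, -9.4]
wrist_force: [-0.3, -0.5, 5.2]
opening: 0.0513
```

There is 5 N of upward force on the tool, so the pads are dragging the bars down onto the board as they close. I'll rise more as I squeeze.

```bash
python3 -m handwheel '[[0.41,0,0,0.003,0],[0.43,0,0,0.004,0],[0.45,0,0,0.005,0],[0.45,0,0,0.005,0]]' 20
```

```text
time: 4.2
ee_pos: [0.5779, 0.2817, 0.2215]
tcp_rot: [179.8, 0.2, -9.4]
wrist_force: [0.0, 0.2, -1.6]
opening: 0.0469
```

```bash
python3 -m handwheel '[[0.48,0,0,0.002,0],[0.51,0,0,0.004,0],[0.54,0,0,0.006,0],[0.57,0,0,0.007,0],[0.58,0,0,0.008,0]]' 20
```

```text
time: 4.7
ee_pos: [0.5779, 0.2817, 0.2297]
tcp_rot: [179.8, 0.2, -9.4]
wrist_force: [0.0, -0.2, -0.9]
opening: 0.0363
```

Run:
```python
from h import *
import pickle
o=get_obs(); t=cam("top");s=cam("side"); pickle.dump((t,s,o),open("c3.pkl","wb"))
print(o["ee_pos"],o["tcp_rot"],o["wrist_force"],o["opening"])
crop(t,85,130,70,75,8,"t3.png"); crop(s,130,170,80,95,6,"s3.png")
```

```text
[0.57794123 0.28170128 0.22972899] [179.82229389   0.20440713  -9.40353488] [ 0.01717303 -0.21868101 -0.90022657] 0.036295599091234435
```

View pics/s3.png

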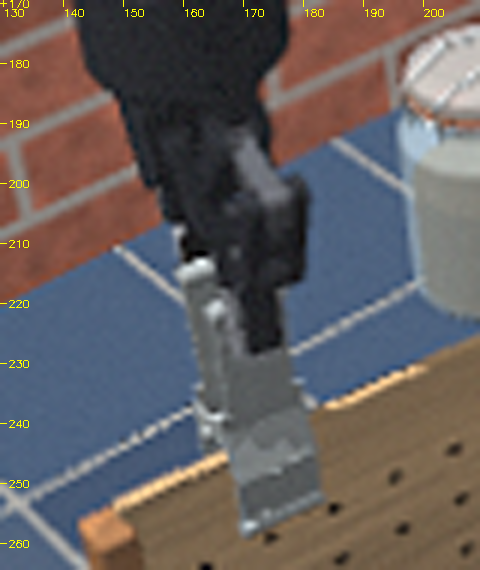

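View pics/t3.png

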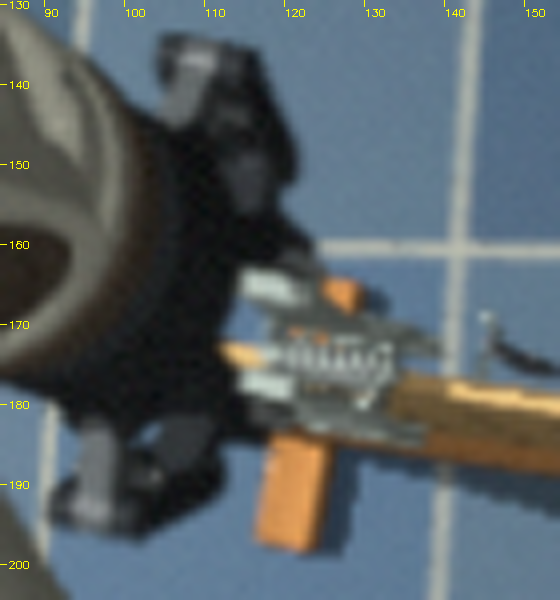

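The clip is squeezed open to 36 mm and sits symmetric, with the handle ends at (118,165) and (118,177) in the top view. The wrist reads about the clip's weight. I'll lift straight up.

```bash
python3 -m handwheel '[[0.585,0,0,0.008,0],[0.585,0,0,0.02,0],[0.585,0,0,0.04,0],[0.585,0,0,0.06,0],[0.585,0,0,0.08,0]]' 20
```

```text
time: 5.3
ee_pos: [0.5778, 0.2816, 0.3111]
tcp_rot: [179.8, 0.2, -9.4]
wrist_force: [-0.1, -0.3, -1.3]
opening: 0.0359
```

```bash
python3 -m handwheel '[[0.585,0,0,0.01,0],[0.585,0,0,0.02,0],[0.585,0,0,0.02,0]]' 20
python3 - <<'E'
from h import *
import pickle
o=get_obs(); t=cam("top");s=cam("side"); pickle.dump((t,s,o),open("c4.pkl","wb"))
print(o["ee_pos"],o["tcp_rot"],o["wrist_force"],o["opening"])
crop(t,70,120,90,75,8,"t4.png"); crop(s,120,120,90,130,4,"s4.png")
E
```

```text
time: 5.6
ee_pos: [0.578, 0.2817, 0.333]
tcp_rot: [179.9, 0.1, -9.4]
wrist_force: [0.5, 0.1, -1.3]
opening: 0.0356
[0.57800484 0.28167967 0.33299598] [ 1.79922851e+02  5.80165935e-02 -9.40491854e+00] [ 0.49737462  0.12709911 -1.32138069] 0.035620632215695745
```

View pics/s4.png

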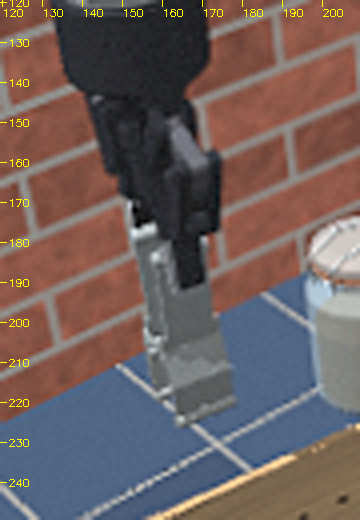

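View pics/t4.png

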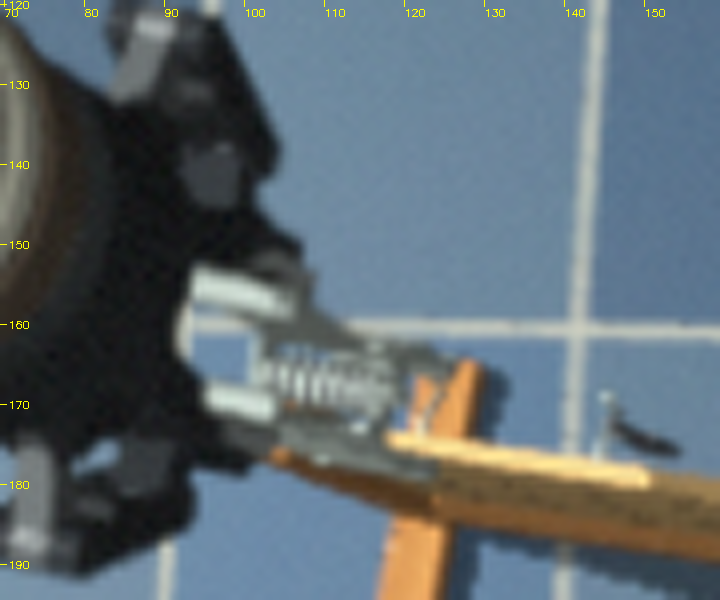

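The clip is clear of the board and held upright. The wrist reads -1.3 N and the opening is 35.6 mm. I'll carry it over to the rack, turning about -85°.

```bash
python3 -m handwheel '[[0.585,0,-0.015,0,-3],[0.585,0,-0.045,0,-9],[0.585,0,-0.085,0,-16],[0.585,0,-0.125,0,-23],[0.585,0,-0.165,0,-30]]' 20
```

```text
time: 6.2
ee_pos: [0.5774, 0.1153, 0.3303]
tcp_rot: [179.8, 0.2, -39.7]
wrist_force: [1.0, -0.8, -2.0]
opening: 0.0356
```

```bash
python3 -m handwheel '[[0.585,0,-0.04,0,-7],[0.585,0,-0.08,0,-14],[0.585,0,-0.12,0,-21],[0.585,0,-0.16,0,-28],[0.585,0,-0.2,0,-35]]' 20
```

```text
time: 6.7
ee_pos: [0.5769, -0.0863, 0.3297]
tcp_rot: [179.8, 0.2, -75.0]
wrist_force: [0.7, 0.2, -0.3]
opening: 0.0357
```

```bash
python3 -m handwheel '[[0.585,0,-0.04,0,-6],[0.585,0,-0.08,0,-12],[0.585,0,-0.11,0,-17],[0.585,0.001,-0.13,-0.01,-20],[0.585,0.001,-0.14,-0.02,-20]]' 20
```

```text
time: 7.2
ee_pos: [0.5777, -0.2281, 0.3084]
tcp_rot: [179.7, 0.2, -95.1]
wrist_force: [1.1, 0.9, -1.2]
opening: 0.0354
```

```bash
python3 -m handwheel '[[0.585,0,0,-0.01,0],[0.585,0,0,-0.03,0],[0.585,0,0,-0.045,0],[0.585,0,0,-0.05,0],[0.585,0,0,-0.05,0]]' 20
python3 - <<'E'
from h import *
import pickle
o=get_obs(); t=cam("top");s=cam("side"); pickle.dump((t,s,o),open("c5.pkl","wb"))
print(o["ee_pos"],o["tcp_rot"],o["wrist_force"],o["opening"])
cv2.imwrite("pics/t5f.png",t["color"])
crop(t,290,115,80,105,7,"t5.png"); crop(s,250,100,90,125,6,"s5.png")
E
```

```text
time: 7.7
ee_pos: [0.5773, -0.2274, 0.2574]
tcp_rot: [179.6, 0.3, -95.0]
wrist_force: [0.9, -0.1, 0.0]
opening: 0.0358
[ 0.57725096 -0.22738955  0.25744224] [179.61682076   0.25818067 -95.00889922] [ 0.93740372 -0.09427703  0.04788271] 0.03575195461005361
```

View pics/s5.png

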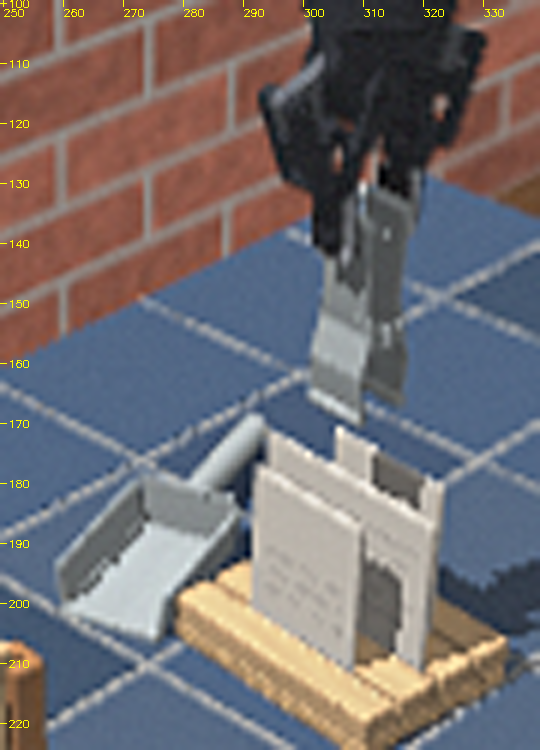

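View pics/t5.png

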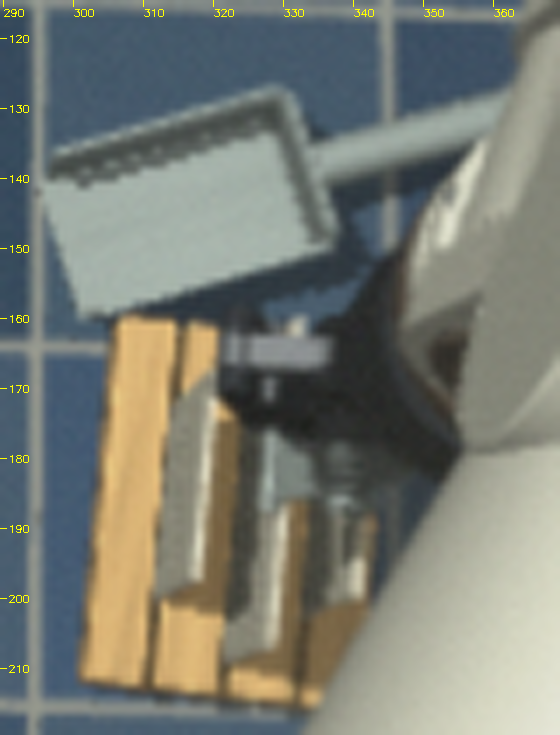

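In the side view the lips' lower ends are at about (300-309,165-170) and (309-316,166), above the cards. I'll overlay model projections to refine.

```bash
cat > ov.py <<'E'
from h import *
import pickle,sys
f,dz,out=sys.argv[1],float(sys.argv[2]),sys.argv[3]
half=float(sys.argv[4]) if len(sys.argv)>4 else .0105
t,s,o=pickle.load(open(f,"rb"))
a=np.radians(o["tcp_rot"][2]); x=np.array([np.cos(a),np.sin(a),0]);y=np.array([-np.sin(a),np.cos(a),0])
p=o["ee_pos"].copy(); pin=p-np.array([0,0,dz])
# lip bottoms: outer/inner edge, ends
L=[pin+sx*x*(half+.004)+sy*.018*y-np.array([0,0,.049]) for sx in(1,-1) for sy in (1,-1)]
ca=np.radians(-4.8); cy=np.array([np.cos(ca),np.sin(ca),0]); cx=np.array([-cy[1],cy[0],0])
c0=np.array([.5785,-.226,.12])
C=[c0+q*.062*cy+r*.0015*cx for q in(1,-1) for r in (1,-1)]
C+=[c0+n*.03*cx+q*.04*cy for n in (1,-1) for q in (1,-1)]
for nm,c,box in(("t",t,(295,140,60,80,9)),("s",s,(285,145,55,65,11))):
    crop(c,*box,f"{nm}_{out}.png",proj(c,L+C)); print(nm,proj(c,L+C).round(1).tolist())
E
python3 ov.py c5.pkl .049 ov5
```

```text
t [[339.4, 175.5], [338.2, 189.7], [327.9, 174.3], [326.7, 188.5], [330.7, 160.2], [331.8, 160.3], [326.8, 207.2], [328.0, 207.3], [319.2, 167.2], [316.6, 197.6], [341.9, 169.7], [339.5, 200.0]]
s [[307.3, 165.7], [315.4, 170.2], [300.7, 168.7], [308.8, 173.4], [293.1, 172.4], [293.7, 172.1], [320.6, 188.5], [321.2, 188.2], [291.3, 178.2], [309.0, 188.8], [304.6, 171.8], [322.4, 182.0]]
```

View pics/s_ov5.png

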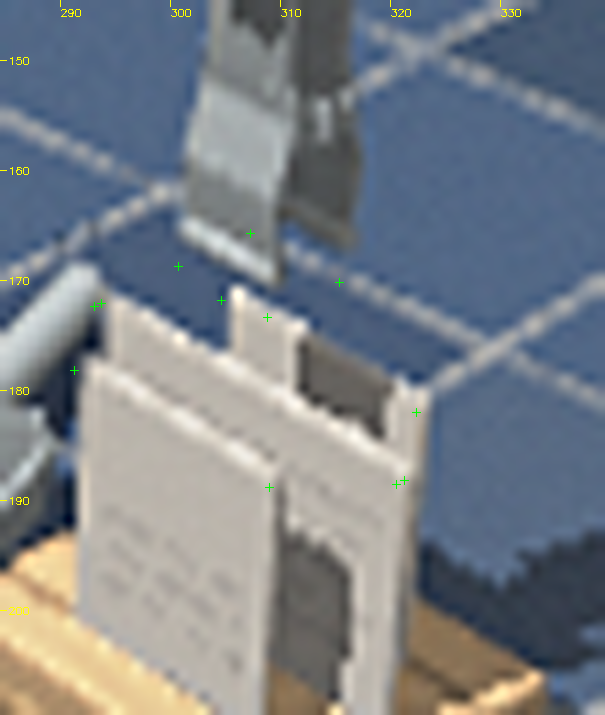

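View pics/t_ov5.png

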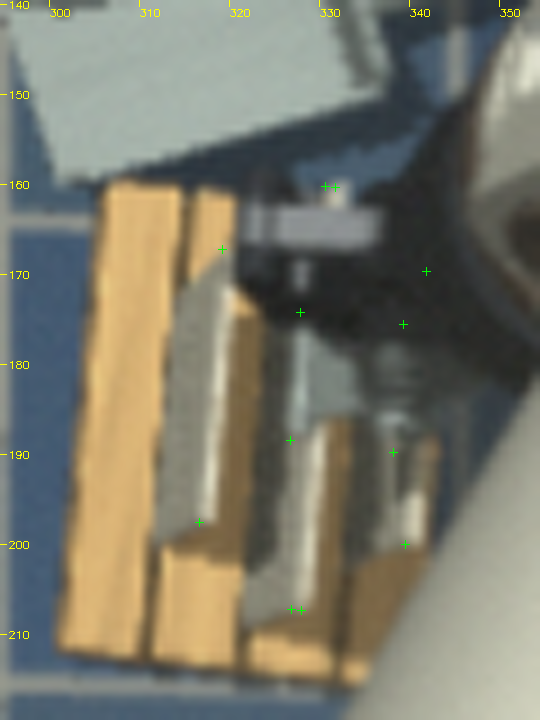

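Relative to the card, the lips sit about 1.5 mm too far towards +y in both views, and about 3 mm higher than my model, so the pin is ~46 mm below the TCP. I'll correct that and descend to just above the edge to check.

```bash
python3 -m handwheel '[[0.585,0.001,-0.0015,-0.01,0],[0.585,0.001,-0.0015,-0.02,0],[0.585,0.001,-0.0015,-0.028,0],[0.585,0.001,-0.0015,-0.03,0],[0.585,0.001,-0.0015,-0.03,0]]' 20
python3 - <<'E'
from h import *
import pickle
o=get_obs(); t=cam("top");s=cam("side"); pickle.dump((t,s,o),open("c6.pkl","wb"))
print(o["ee_pos"],o["tcp_rot"],o["wrist_force"],o["opening"])
E
python3 ov.py c6.pkl .046 ov6
```

```text
time: 8.3
ee_pos: [0.5784, -0.2292, 0.2284]
tcp_rot: [179.7, 0.2, -95.0]
wrist_force: [0.9, 0.8, -0.9]
opening: 0.0358
[ 0.57843936 -0.22916675  0.22841887] [179.68974685   0.23306919 -95.0421696 ] [ 0.86486609  0.75989433 -0.89950923] 0.03580361726771373
t [[337.8, 176.6], [336.6, 190.5], [326.6, 175.4], [325.5, 189.2], [330.7, 160.2], [331.8, 160.3], [326.8, 207.2], [328.0, 207.3], [319.2, 167.2], [316.6, 197.6], [341.9, 169.7], [339.5, 200.0]]
s [[306.9, 172.3], [314.9, 176.9], [300.4, 175.4], [308.4, 180.1], [293.1, 172.4], [293.7, 172.1], [320.6, 188.5], [321.2, 188.2], [291.3, 178.2], [309.0, 188.8], [304.6, 171.8], [322.4, 182.0]]
```

View pics/s_ov6.png

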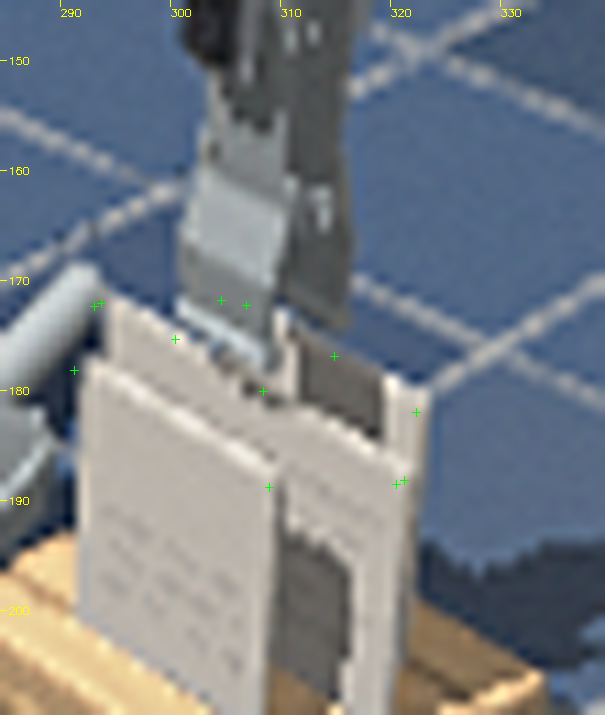

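View pics/t_ov6.png

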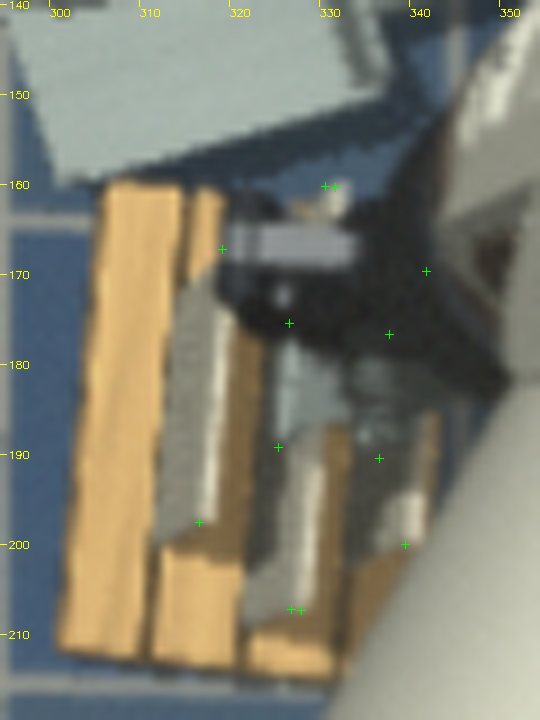

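Run:
```python
from h import *
import pickle
t,s,o=pickle.load(open("c6.pkl","rb"))
g=cv2.cvtColor(t["color"],cv2.COLOR_BGR2GRAY)
print("u   ",list(range(314,346)))
for v in (180,182,184,186,187,188,190,193,196,200,204): print(v,g[v,314:346].tolist())
crop(t,310,170,40,42,15,"t6z.png",grid=2)
```

```text
u    [314, 315, 316, 317, 318, 319, 320, 321, 322, 323, 324, 325, 326, 327, 328, 329, 330, 331, 332, 333, 334, 335, 336, 337, 338, 339, 340, 341, 342, 343, 344, 345]
180 [127, 125, 129, 131, 150, 207, 143, 105, 99, 96, 65, 84, 129, 159, 128, 116, 94, 82, 75, 53, 66, 86, 91, 82, 66, 57, 55, 54, 49, 45, 41, 43]
182 [130, 136, 135, 135, 164, 209, 126, 102, 103, 99, 70, 87, 130, 135, 129, 129, 126, 124, 101, 69, 77, 87, 89, 87, 73, 60, 61, 58, 58, 57, 51, 46]
184 [131, 124, 130, 135, 159, 185, 119, 102, 97, 90, 72, 96, 150, 148, 129, 128, 128, 122, 106, 84, 65, 66, 68, 73, 72, 64, 64, 61, 61, 62, 62, 67]
186 [135, 129, 129, 139, 179, 180, 116, 100, 100, 87, 72, 95, 151, 135, 125, 126, 126, 118, 109, 102, 78, 82, 86, 76, 73, 62, 68, 85, 100, 90, 67, 75]
187 [131, 127, 132, 142, 180, 163, 112, 99, 98, 81, 72, 99, 146, 123, 110, 118, 120, 100, 92, 86, 82, 103, 93, 95, 85, 72, 75, 91, 106, 90, 67, 75]
188 [136, 135, 133, 146, 191, 158, 111, 100, 99, 74, 68, 91, 121, 100, 114, 127, 122, 107, 99, 95, 95, 124, 93, 83, 88, 77, 78, 92, 104, 92, 67, 76]
190 [133, 136, 133, 144, 194, 141, 106, 101, 98, 72, 67, 68, 85, 124, 129, 134, 125, 107, 108, 106, 78, 75, 72, 71, 74, 73, 84, 105, 116, 98, 68, 76]
193 [135, 134, 137, 167, 209, 129, 103, 101, 98, 72, 66, 70, 86, 128, 146, 179, 177, 114, 97, 85, 72, 71, 67, 70, 70, 75, 95, 117, 106, 83, 70, 96]
196 [130, 132, 139, 176, 184, 119, 101, 96, 87, 71, 75, 85, 125, 131, 152, 189, 154, 109, 97, 76, 68, 69, 69, 95, 127, 138, 176, 189, 124, 91, 115, 137]
200 [106, 99, 103, 107, 108, 105, 102, 97, 73, 67, 71, 87, 124, 136, 162, 198, 122, 102, 94, 68, 69, 72, 94, 123, 124, 118, 132, 142, 134, 143, 151, 158]
204 [176, 177, 185, 189, 190, 185, 179, 170, 133, 127, 129, 131, 137, 144, 180, 175, 117, 102, 90, 71, 88, 103, 103, 106, 108, 117, 134, 144, 152, 157, 162, 166]
```

View pics/t6z.png

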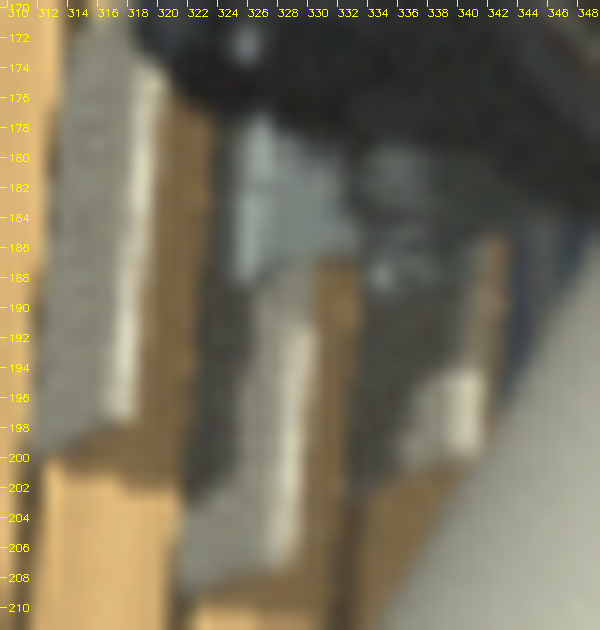

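Run:
```python
from h import *
import pickle
t,s,o=pickle.load(open("c6.pkl","rb"))
for z in (.137,.142): print(z,atz(t,[(325.3,186),(326.2,186)],z)[:,:2])
print(atz(t,[(330.0,186),(329.5,193),(328.8,200),(318.6,186),(341.0,196)],.12)[:,:2])
print(atz(t,[(326,188.6)],.138))
```

```text
0.137 [[ 0.56963937 -0.21207219]
 [ 0.56969055 -0.21438899]]
0.142 [[ 0.56898825 -0.21111669]
 [ 0.56903916 -0.21342138]]
[[ 0.5721255  -0.22764433]
 [ 0.55381109 -0.22629016]
 [ 0.53556718 -0.22443536]
 [ 0.57146623 -0.19779248]
 [ 0.54661958 -0.2564345 ]]
[[ 0.56287702 -0.21367142  0.138     ]]
```

Run:
```python
from h import *
import pickle
t,s,o=pickle.load(open("c6.pkl","rb"))
for z in (.13,.135,.14,.145): print(z,atz(s,[(308,178.8),(315.8,175.2)],z)[:,:2].round(4).tolist())
crop(s,292,160,36,36,16,"s6z.png",grid=2)
```

```text
0.13 [[0.5708, -0.2221], [0.5669, -0.2562]]
0.135 [[0.566, -0.216], [0.5621, -0.2498]]
0.14 [[0.5612, -0.2098], [0.5573, -0.2434]]
0.145 [[0.5563, -0.2037], [0.5525, -0.237]]
```

View pics/s6z.png

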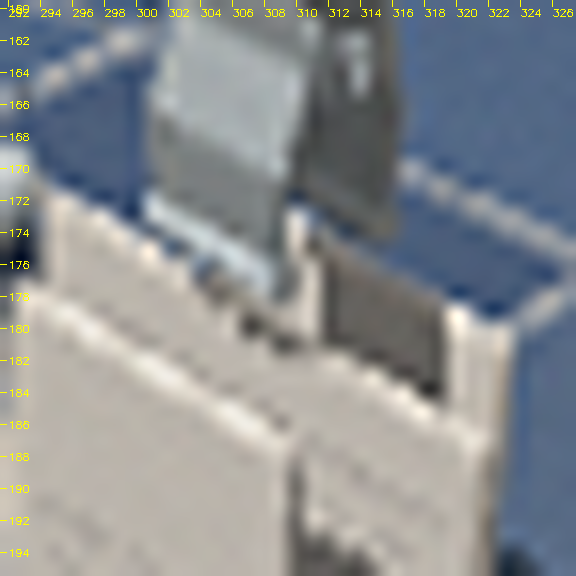

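Both views now put the clip's mid-plane about 2.5–3 mm to the -y side of the card, with lip bottoms at z≈0.136. I'll shift +2.5 mm, descend partway, and watch the wrist force.

```bash
python3 -m handwheel '[[0.585,0,0.0025,0,0],[0.585,0,0.0025,0,0],[0.585,0,0.0025,-0.006,0],[0.585,0,0.0025,-0.012,0],[0.585,0,0.0025,-0.016,0]]' 20
```

```text
time: 8.9
ee_pos: [0.5785, -0.2267, 0.2123]
tcp_rot: [179.7, 0.2, -95.0]
wrist_force: [0.9, -0.4, -0.8]
opening: 0.0357
```

```bash
python3 -m handwheel '[[0.585,0,0,-0.005,0],[0.585,0,0,-0.01,0],[0.585,0,0,-0.01,0]]' 20;  python3 - <<'E'
from h import *
import pickle
o=get_obs(); t=cam("top");s=cam("side"); pickle.dump((t,s,o),open("c7.pkl","wb"))
print(o["ee_pos"],o["tcp_rot"],o["wrist_force"],o["opening"])
crop(t,310,170,40,42,14,"t7z.png",grid=2)
crop(s,285,140,42,56,10,"s7z.png",grid=4)
E
```

```text
time: 9.2
ee_pos: [0.5782, -0.2266, 0.2012]
tcp_rot: [179.6, 0.2, -95.0]
wrist_force: [-0.7, 0.5, -0.6]
opening: 0.0356
[ 0.57820366 -0.22659816  0.20118759] [179.63261499   0.2492665  -95.04290467] [-0.69085056  0.50298699 -0.58496006] 0.03564400686433153
```

View pics/s7z.png

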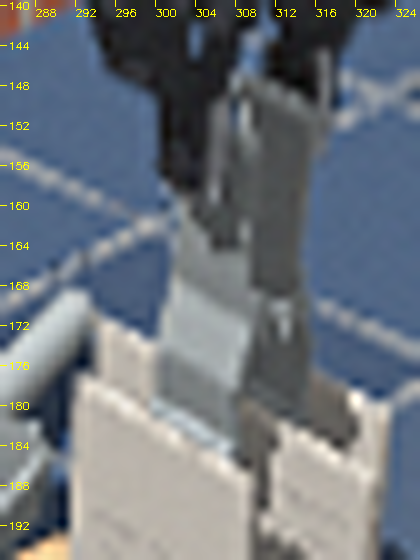

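View pics/t7z.png

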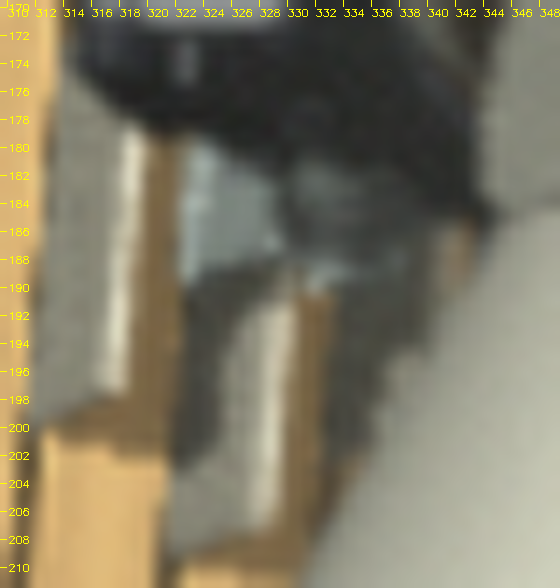

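The jaws straddle the wide card, with the near lip between it and the narrow card and the far lip behind. I'll check the lateral offset numerically.

Run:
```python
from h import *
import pickle
t,s,o=pickle.load(open("c7.pkl","rb"))
g=cv2.cvtColor(t["color"],cv2.COLOR_BGR2GRAY)
for v in (183,185,187,188,189,192,195): print(v,g[v,314:346].tolist())
print(atz(t,[(321.8,187)],.1125),atz(t,[(330.0,187)],.12),atz(t,[(318.7,187)],.12))
```

```text
183 [131, 131, 132, 137, 167, 206, 124, 105, 112, 146, 153, 131, 127, 127, 122, 94, 71, 84, 95, 93, 85, 76, 62, 58, 55, 53, 46, 44, 44, 52, 94, 127]
185 [131, 125, 131, 137, 164, 184, 118, 102, 117, 155, 142, 130, 129, 131, 124, 97, 69, 64, 75, 81, 80, 74, 64, 62, 60, 61, 61, 62, 63, 56, 53, 84]
187 [133, 128, 132, 140, 178, 162, 113, 99, 106, 151, 134, 128, 126, 122, 119, 132, 91, 73, 78, 81, 75, 66, 64, 69, 74, 72, 79, 103, 114, 97, 94, 123]
188 [135, 134, 133, 145, 192, 159, 112, 101, 110, 152, 127, 119, 115, 98, 96, 89, 93, 93, 100, 103, 87, 72, 68, 77, 86, 75, 80, 104, 114, 105, 112, 137]
189 [137, 130, 133, 146, 192, 145, 107, 101, 111, 143, 97, 80, 74, 69, 74, 84, 107, 100, 127, 128, 110, 88, 81, 78, 81, 72, 84, 109, 116, 114, 128, 147]
192 [134, 129, 133, 156, 213, 143, 107, 102, 99, 67, 67, 71, 73, 98, 133, 166, 175, 114, 97, 90, 71, 73, 73, 72, 71, 73, 90, 117, 134, 143, 151, 158]
195 [137, 132, 137, 167, 189, 122, 103, 100, 92, 72, 71, 85, 118, 133, 151, 189, 162, 110, 97, 80, 71, 73, 73, 83, 106, 117, 118, 140, 150, 155, 161, 165]
[[ 0.56999158 -0.20752084  0.1125    ]] [[ 0.56950812 -0.22763693  0.12      ]] [[ 0.56885884 -0.19805586  0.12      ]]
```

The near lip's outer face is about 18.8–20 mm from the card mid-plane, against 18.5 mm expected when centred. I'll lower the last 8 mm.

```bash
python3 -m handwheel '[[0.585,0,-0.0005,-0.004,0],[0.585,0,-0.0005,-0.008,0],[0.585,0,-0.0005,-0.008,0],[0.585,0,-0.0005,-0.008,0],[0.585,0,-0.0005,-0.008,0]]' 20;  python3 - <<'E'
from h import *
import pickle
o=get_obs(); t=cam("top");s=cam("side"); pickle.dump((t,s,o),open("c8.pkl","wb"))
print(o["ee_pos"],o["tcp_rot"],o["wrist_force"],o["opening"])
crop(t,310,170,40,42,14,"t8z.png",grid=2)
crop(s,285,140,42,56,10,"s8z.png",grid=4)
cv2.imwrite("pics/t8f.png",t["color"]);cv2.imwrite("pics/s8f.png",s["color"])
g=cv2.cvtColor(t["color"],cv2.COLOR_BGR2GRAY)
for v in (185,187,188,189,195): print(v,g[v,314:346].tolist())
E
```

```text
time: 9.8
ee_pos: [0.5785, -0.2272, 0.1943]
tcp_rot: [179.7, 0.2, -95.0]
wrist_force: [0.2, 1.1, -1.3]
opening: 0.0354
[ 0.57849502 -0.22720494  0.19432814] [179.71100717   0.22562535 -95.0428093 ] [ 0.16901126  1.11508325 -1.27783803] 0.03536101647122494
185 [130, 126, 134, 137, 167, 184, 119, 101, 111, 156, 135, 128, 128, 126, 114, 92, 70, 70, 80, 85, 79, 70, 63, 61, 61, 59, 53, 54, 51, 64, 97, 123]
187 [134, 131, 133, 142, 181, 165, 110, 101, 126, 174, 138, 128, 128, 126, 129, 128, 79, 84, 94, 88, 81, 69, 64, 67, 71, 71, 78, 101, 117, 98, 107, 138]
188 [136, 133, 133, 144, 191, 160, 112, 104, 123, 170, 126, 119, 114, 102, 97, 107, 100, 116, 137, 109, 90, 80, 70, 78, 80, 75, 82, 103, 116, 116, 127, 143]
189 [136, 128, 133, 144, 191, 144, 108, 102, 114, 135, 97, 89, 74, 72, 73, 87, 109, 120, 159, 145, 123, 105, 83, 80, 78, 73, 85, 106, 119, 125, 140, 151]
195 [138, 131, 140, 167, 188, 119, 103, 102, 90, 74, 69, 82, 118, 132, 152, 191, 160, 109, 96, 81, 72, 71, 73, 79, 92, 107, 130, 144, 152, 159, 166, 169]
```

View pics/s8z.png

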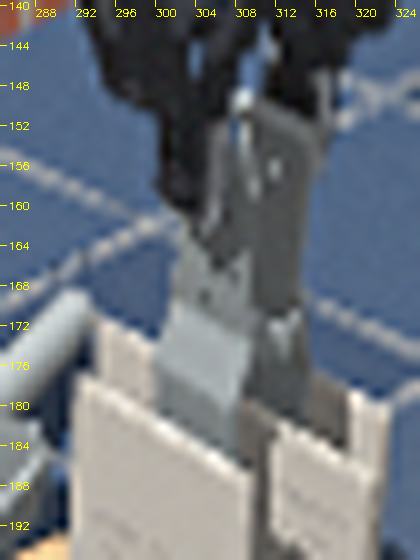

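View pics/t8z.png

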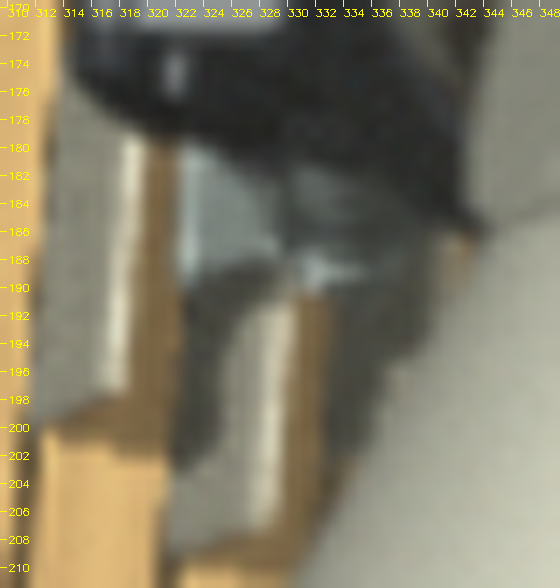

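View pics/t8f.png

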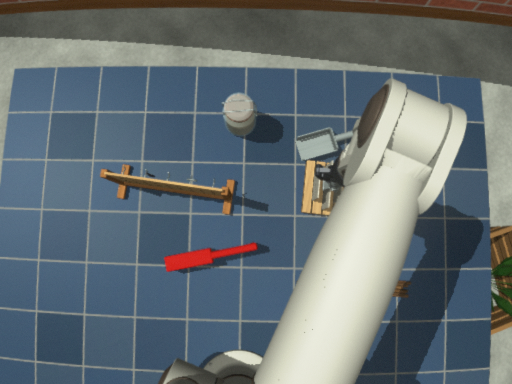

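Both views show the jaws straddling the wide card, with no contact force beyond the clip's 1.3 N weight. Lip centres are at about z 0.106, roughly 14 mm below the edge. Bystanders look unmoved. I'll hold once more for stillness, then hand in.

```bash
python3 -m handwheel '[[0.585,0,0,0,0],[0.585,0,0,0,0],[0.585,0,0,0,0]]' 20; python3 -c "
from workcell import job_done,get_obs
o=get_obs();print(o['ee_pos'],o['wrist_force'],o['opening'],abs(o['qd']).max())
print(job_done())"
```

```text
time: 10.2
ee_pos: [0.5785, -0.2272, 0.1944]
tcp_rot: [179.7, 0.2, -95.0]
wrist_force: [-0.9, -0.9, -1.5]
opening: 0.0356
[ 0.57854489 -0.22721808  0.1944134 ] [-0.9402043  -0.85415568 -1.48138434] 0.03556359612547815 0.0926186122373372
the job is handed in; nothing more can be done
None
```

I squeezed the clip open, lifted it off the pegboard and carried it to the rack. It is now held upright around the top edge of the wide (middle) card, and I handed the job in at about 10.2 s. The hand-in gave no verdict, so the figures below are my own last checks.

- **Opening:** the fingers hold the handles 35.6 mm apart, which puts the jaws at about 0.24 rad, with roughly 21 mm between the lips.
- **Depth:** the lip centres are at about z 0.106 m, roughly 14 mm below the card's edge. My two estimates of the clip's height in the fingers differed by a few millimetres. The required 5 mm depth still holds across that range.
- **Centring:** the clip is within about 2–3 mm of the card's middle plane, judged from the cameras. Earlier the views disagreed with each other by 2–4 mm, which I corrected before lowering. That leaves an estimated 7 mm of clearance to each card.
- **Contact:** the wrist reads about the clip's own weight downwards (1.5 N) and no sideways force above its usual 1 N of noise. The arm was still.
- **Pressing on the board:** the only notable push was about 5 N down on the board at the start of the squeeze, which I relieved by raising the tool.
- **Bystanders:** the jar, brush and scoop look unmoved in the last overhead picture. The arm hides most of the willow bundle there, so I couldn't confirm it, but nothing came near it.

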